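Bayonet-lock the test cassette in the reader and start it

TASK

Lock the waiting test cassette into the reader and start it: with a fingertip in the corner of the upright finger tab, push the cassette tray fully in against its spring, round the corner of the L-shaped slot and sideways to the right to the end, and let go so that the spring draws the tray's pin back into its seat. Then press the start key on top of the hood fully down and let it come up. Only push: do not grip the tab, do not touch the cassette, do not press the key before the tray is locked, and leave the timer, the dropper bottle and the petri dish where they stand.

Things in the scene. Friction and masses are not known exactly. Their poses are not given: they have to be found in the camera images.
- reader: light grey cassette reader, 244 x 160 x 66 mm, fixed on the bench; position and yaw vary. Origin: on its underside, 140 mm behind its front edge; x points to its back, y to its left, z up. Open deck x -140..0 mm, 26 mm high; hood x 0..104, full width, flat top 66 mm high, with a mouth (y -12..62, z 26..48) in front for the tray. The L-slot is in the aluminium gate plate on the deck's right
- tab_floor (a point): moves with the dark tray: middle of the top of the 40 x 40 mm pad below the finger tab, straight above the 8 mm guide pin; 33 mm above the bench. Axes as the reader's. The tab is two upright walls, 28 mm high above the pad: inner faces 16 mm in +x and 16 mm in -y of this point, 4 mm thick; open to -x and +y, so a fingertip standing here can push +x and -y. Starts at reader x -103, y -30 mm
- seat (a point): fixed on the reader: the seat, on the gate plate's top (27.5 mm high); the pin's axis is here when locked. The slot: long leg along +x at reader y -30 mm (pin axis from x -103 to -27), then a cross leg to the right (-y) to y -56, then this seat, a notch 6 mm back towards -x
- tray_in (a joint): tray's way in along the reader's +x, m: 0 out (start, held by the spring), 0.076 at the far stop. The return spring pushes out with 3 N at 0 and 5 N at the stop. The pin can turn the corner only above 0.073 and stays above 0.072 in the cross leg; about 0.067 with the pin in the seat (locked). Let go anywhere in the long leg, the tray springs back out
- tray_side (a joint): tray's way to the right along the reader's -y, m: 0 at the start, 0.026 at the end of the cross leg. No spring, light friction. Blocked by the slot until the tray is fully in
- nest (a point): middle of the floor of the tray's nest (inside 72 x 23 mm, rim 3 mm high); the cassette lies here. 68 mm to the left and 52 mm in +x of tab_floor
- cassette: white test cassette, 70 x 20 x 5 mm, lying loose in the tray's nest, long side along the reader's x. Origin: centre of its underside
- start_key (a joint): round black start key on the hood, 22 mm across: 0 up, 0.005 fully pressed (m, downwards); its spring needs about 5 N at the bottom
- start_key_top (a point): centre of the start key's top face when up, 80 mm above the bench
- tab_face: inner layer of the finger tab's two walls (the faces to push on); origin as the reader's while the tray is out
- tab_back: outer layer of the finger tab's two walls; origin as tab_face. Pressing on tab_face and tab_back at the same time counts as gripping
- timer: white bench timer, 62 x 62 x 15 mm, loose, right of the reader; origin centre of underside
- control_bottle: small white dropper bottle with a red cap, 25 mm across, 57 mm high, loose, left of the reader; origin centre of underside
- petri_dish: petri dish, 62 mm across, 13 mm high, loose, left of the reader; origin centre of underside
Things that resemble listed ones, but are neither listed nor needed, are in the scene too. Of the things that look like the cassette, the smallest one is meant.

How it is judged:
By the outcome, as a careful person would: the job done as asked, in the order asked, and still so for the second after the job is handed in, with the robot touching nothing.
It also fails if it takes over 42 s, if anything falls off the work surface, if the arm or the gripper's body presses on something with over 40 N, if the wrist force passes 120 N, or if a joint passes its speed limit or range.

ROBOT

A 6-joint arm with a two-finger parallel gripper is mounted at the origin on a cart in front of the work surface, level with it; the furniture and walls round the work are solid. World frame = base frame: x ahead of the robot, y to its left, z up, the work surface at z = 0. Lengths are in m, angles in rad, forces in N, time in s.
With the tool pointing down it reaches from about 0.35 to 0.8 m from the base axis. Payload 7.3 kg.
Tool frame: the origin (TCP) lies between the finger pads; the fingertips stand 25 mm ahead of it and the grasp point (between the pads) lies 6 mm ahead of it (r.tip_extent is the distance from the TCP to the fingertips, in m); z points along the fingers, y is the direction in which the jaws open and shut (so a half turn about z gives the same grasp; the last joint's range is limited). The gripper opens to 85 mm and grips with 20 to 120 N. Pads are 22 mm wide; open, the fingers measure 114 mm over their backs; the gripper's body (76 mm by 85 mm) begins 54 mm behind the grasp point. The pads swing forward as they close: fully open they stand 13 mm farther back than shut.
Start: joints at [1.139, 0.342, 1.524, -0, 1.275, -0.146], TCP at [0.148, 0.504, 0.229] pointing down, gripper open.
Joint ranges: [-2.53, 2.53], [-0.77, 2.02], [0.04, 2.7], [-1, 4.14], [0.28, 2.66], [-3.11, 3.11]. Speed limits (rad/s): [2.57, 2.57, 3.14, 3.14, 3.14, 3.14].

INTERFACE

Orientations are given as a unit quaternion [x, y, z, w].
In Python, from workcell import r, command_gripper, optics gives the robot as it stands. The module is installed in compiled form; this text tells all that it offers. Calls block until the motion is done:
- r.reach(position, orientation): joint-space move of the TCP to a pose.
- r.move_straight(position, orientation=None, speed=0.15, max_force=None): straight line of the TCP; orientation=None keeps the orientation; speed is the mean speed in m/s. With max_force (N) it stops when the force on the tool has changed by that much, and returns True; else False.
- r.movej(angles): joint-space move.
- command_gripper(opening, force=None): finger opening in m; force is the grip in N (None keeps the last); returns when the fingers have stopped.
- r.hold(seconds).
- r.solve_ik(position, orientation): joint angles nearest the present ones, or None.
- r.read_state(): the state.
- optics.get_image(name): name is "scene" or "top" or "wrist"; returns (picture, depth): 480x640x3 uint8, red, green, blue; 480x640 float32, m along the optical axis (not along the pixel's ray), 0 where there is no reading.
- optics.camera_model(name): a dict with "K" (3x3 intrinsics, pixels), "k1" (the pictures are not rectified: a ray, as slopes to the right and down, at radius r is drawn at 1 + k1 r^2 times it, then the intrinsics apply), "R" (3x3) and "t" (3): a world point X has camera coordinates R X + t; the wrist camera has in their place "tool_from_camera" (4x4, takes a point from camera to tool coordinates, whose origin is the TCP and whose axes are the flange's). Camera axes: x right, y down, z forward; pixel columns grow to the right and rows downward; lengths in m; the calibration is good to about 2 mm. A picture is of the moment at which its call begins: read the wrist's pose just before it. camera_model takes no time and is no camera call.
A pose or a line that the arm cannot do raises r.PlanningError and nothing moves.
- r.finish_job(): hands the job in, once; it reports no verdict.
The state is a dict: "time_s": time; "joint_positions": joint angles; "dq": joint speeds; "tau": joint torques, N m; "eef_pos": TCP position; "eef_rot": TCP orientation; "contact_force": force on the tool from outside, world axes, zero at the start; "torque": the same for the moment, N m; "grip_width": finger opening in m.
Only numpy, scipy, OpenCV 4.12 (cv2) and the standard library are available. Lean on these libraries where they do the work, as an engineer would, in place of code of your own. Each camera call takes 0.05 s, during which the arm holds its last target. There are 200 camera calls.

## Working session

There is one attempt and no reset: what is moved stays moved. The work goes in short steps, each a Python script; the robot and the scene stay as the last script left them, time stands still between calls to the robot, and variables do not carry over. Pictures are saved under pics/ and viewed, about 8 in all and at most 12, crops included, and the job is handed in when it is done.

```bash
mkdir -p pics
cat > h.py <<'E'
import numpy as np, cv2
from workcell import r, command_gripper, optics
from scipy.spatial.transform import Rotation as Rot
def cam(name):
    m=optics.camera_model(name)
    if name=="wrist":
        s=r.read_state(); T=np.eye(4); T[:3,:3]=Rot.from_quat(s["eef_rot"]).as_matrix(); T[:3,3]=s["eef_pos"]
        T=T@np.array(m["tool_from_camera"])
    else:
        T=np.eye(4); R=np.array(m["R"]); T[:3,:3]=R.T; T[:3,3]=-R.T@np.array(m["t"])
    return np.array(m["K"]),float(m["k1"]),T
def ray(c,uv):
    K,k1,T=c; uv=np.atleast_2d(np.array(uv,float))
    d=np.c_[(uv[:,0]-K[0,2])/K[0,0],(uv[:,1]-K[1,2])/K[1,1]]; x=d.copy()
    for _ in range(20): x=d/(1+k1*(x**2).sum(1))[:,None]
    return np.c_[x,np.ones(len(x))]
def at_z(c,uv,z):
    d=ray(c,uv)@c[2][:3,:3].T; o=c[2][:3,3]
    return o+d*((z-o[2])/d[:,2])[:,None]
def at_depth(c,uv,dep):
    x=ray(c,uv)*np.asarray(dep)[:,None]; return x@c[2][:3,:3].T+c[2][:3,3]
def project(c,X):
    K,k1,T=c; p=(np.atleast_2d(X)-T[:3,3])@T[:3,:3]; s=p[:,:2]/p[:,2:]; s=s*(1+k1*(s**2).sum(1))[:,None]
    return np.c_[s[:,0]*K[0,0]+K[0,2],s[:,1]*K[1,1]+K[1,2]]
def snap(name,f):
    c=cam(name); im,d=optics.get_image(name); cv2.imwrite("pics/"+f+".png",im[:,:,::-1]); np.savez("pics/"+f+".npz",d=d,K=c[0],k1=c[1],T=c[2]); return c,im,d
def load(f):
    z=np.load("pics/"+f+".npz"); return (z["K"],float(z["k1"]),z["T"]),z["d"]
E
python3 - <<'E'
from h import *
for n in("top","scene"): c,im,d=snap(n,n+"0"); print(n,c[2].round(3).tolist())
s=r.read_state(); print(s["time_s"],s["eef_rot"],r.tip_extent)
E
```

```text
top [[-0.021, -0.998, 0.055, 0.439], [-1.0, 0.022, 0.02, 0.189], [-0.021, -0.055, -0.998, 0.998], [0.0, 0.0, 0.0, 1.0]]
scene [[-0.879, -0.285, 0.382, 0.194], [-0.476, 0.547, -0.689, 0.775], [-0.013, -0.787, -0.616, 0.596], [0.0, 0.0, 0.0, 1.0]]
0.1 [ 1.42406036e-01  9.89808077e-01 -6.75824286e-04 -1.86578561e-04] 0.025
```

View pics/top0.png

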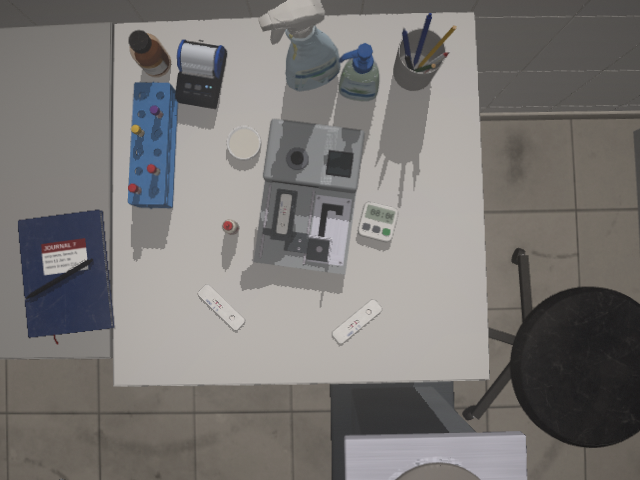

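View pics/scene0.png

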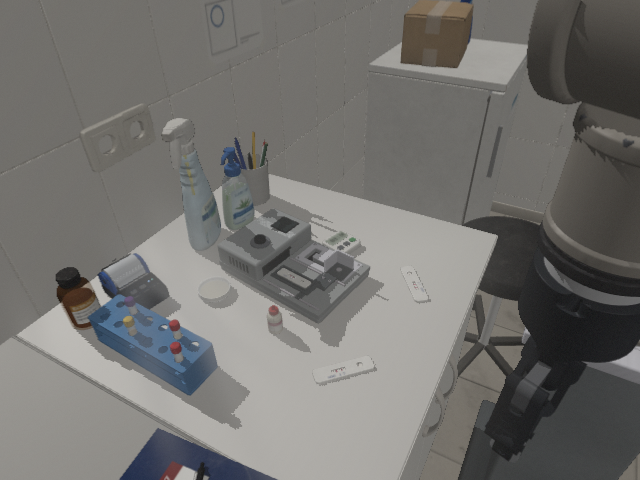

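The top view shows the reader with its key at about (297,158) and the finger tab at about (317,250), the reader turned slightly clockwise. I'll fit its pose from the depth image.

Run:
```python
from h import *
c,d=load("top0")
v,u=np.mgrid[100:290,245:372]; uv=np.c_[u.ravel(),v.ravel()]
P=at_depth(c,uv,d[v,u].ravel())
for lo,hi in((.058,.073),(.018,.032),(.074,.086),(.05,.066)):
    m=(P[:,2]>lo)&(P[:,2]<hi)
    if lo==.05: m&=(uv[:,1]>215)
    if lo==.074: m&=np.hypot(uv[:,0]-297,uv[:,1]-158)<18
    q=P[m]; b=cv2.minAreaRect(q[:,:2].astype(np.float32)); print(lo,m.sum(),q.mean(0).round(4),b,np.median(q[:,2]).round(4))
    print(cv2.boxPoints(b).round(4).tolist())
print(at_z(c,[[297,158]],.08),at_z(c,[[269,121],[364,130],[355,191],[261,180]],.066),at_z(c,[[254,262],[346,274]],.026))
```

```text
0.058 5831 [0.636  0.2001 0.066 ] ((0.5800678133964539, 0.211134672164917), (0.16027387976646423, 0.22735430300235748), 80.85834503173828) 0.0661
[[0.45509999990463257, 0.1500999927520752], [0.6796000003814697, 0.11400000005960464], [0.7049999833106995, 0.27219998836517334], [0.4805999994277954, 0.3082999885082245]]
0.018 5722 [0.5195 0.2174 0.0268] ((0.564177393913269, 0.2109828144311905), (0.1923540085554123, 0.25009310245513916), 88.86743927001953) 0.0268
[[0.4372999966144562, 0.11729999631643295], [0.6873000264167786, 0.11240000277757645], [0.691100001335144, 0.30469998717308044], [0.44110000133514404, 0.30959999561309814]]
0.074 135 [0.6317 0.2293 0.0787] ((0.6316378116607666, 0.22965554893016815), (0.021510936319828033, 0.02257499471306801), 11.30254077911377) 0.0788
[[0.6189000010490417, 0.2386000007390976], [0.6233000159263611, 0.21649999916553497], [0.6444000005722046, 0.2206999957561493], [0.6399999856948853, 0.24279999732971191]]
0.05 117 [0.4899 0.1869 0.0607] ((0.4823576807975769, 0.19568538665771484), (0.03921417146921158, 0.03948349133133888), 81.11798095703125) 0.0607
[[0.45980000495910645, 0.1793999969959259], [0.49880000948905945, 0.17329999804496765], [0.5048999786376953, 0.21199999749660492], [0.4659000039100647, 0.21809999644756317]]
[[0.62991263 0.22873787 0.08      ]] [[0.69699797 0.27520375 0.066     ]
 [0.67744097 0.11642878 0.066     ]
 [0.57504094 0.13418512 0.066     ]
 [0.59729767 0.29010289 0.066     ]] [[0.46188301 0.30879579 0.026     ]
 [0.43791807 0.15091132 0.026     ]]
```

```bash
cat >> h.py <<'E'
YAW=np.deg2rad(-9.0); O=np.array([.588,.2105])
ex=np.array([np.cos(YAW),np.sin(YAW)]); ey=np.array([-ex[1],ex[0]])
th=(YAW+np.pi)/2; Q=[np.cos(th),np.sin(th),0,0]
def W(x,y,z,o=None): return np.r_[(O if o is None else o)+x*ex+y*ey,z]
def L(P): p=np.atleast_2d(P)[:,:2]-O; return np.c_[p@ex,p@ey]
E
python3 - <<'E'
from h import *
command_gripper(0.0)
r.reach(W(-.115,-.02,.19),Q)
c,im,d=snap("wrist","w1")
s=r.read_state(); print(s["time_s"],s["eef_pos"],s["grip_width"],s["contact_force"])
E
```

```text
2.5333 [0.47090582 0.20962863 0.19013452] 1.738320083255575e-05 [-0.15015109  0.80916722  0.2001914 ]
```

View pics/w1.png

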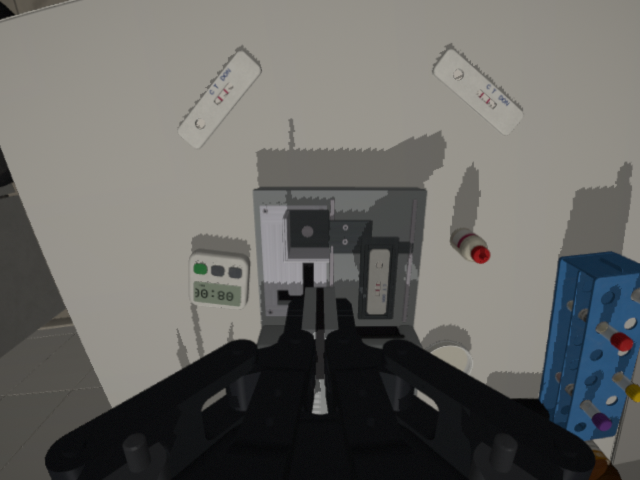

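The wrist view (upside down, -x at the top) shows the pad at about (308,231), the deck front edge at row 188, and the closed fingertips at about (320,290). I'll measure from it.

Run:
```python
from h import *
c,d=load("w1")
print("deck front corners L",L(at_z(c,[[254,189],[426,189]],.026))*1e3)
print("pad dot",L(at_z(c,[[308,231]],.033))*1e3)
v,u=np.mgrid[185:280,250:345]; uv=np.c_[u.ravel(),v.ravel()]; dd=d[v,u].ravel()
P=at_depth(c,uv,dd); l=L(P)*1e3; z=P[:,2]*1e3
m=(z>55)&(z<67)&(abs(l[:,0]+103)<30); print("walltop",m.sum(),np.percentile(l[m],[1,5,50,95,99],axis=0).round(1).tolist(),np.median(z[m]))
m=(z>30)&(z<36)&(abs(l[:,0]+103)<30)&(abs(l[:,1]+30)<30); print("pad",m.sum(),np.percentile(l[m],[2,98],axis=0).round(1).tolist(),np.median(z[m]))
# gripper profile in tool frame
m2=optics.camera_model("wrist"); T=np.array(m2["tool_from_camera"])
v,u=np.mgrid[270:360:10,0:640]; uv=np.c_[u.ravel(),v.ravel()]; dd=d[v,u].ravel()
p=(ray(c,uv)*dd[:,None])@T[:3,:3].T+T[:3,3]; 
for row in range(270,360,10):
    k=(uv[:,1]==row)&(p[:,2]<.06)&(dd>0)&(abs(p[:,1])<.06)
    if k.any(): print(row,k.sum(),p[k].min(0).round(4),p[k].max(0).round(4))
# key surroundings in top
c,d=load("top0"); v,u=np.mgrid[130:190,270:330]; uv=np.c_[u.ravel(),v.ravel()]; P=at_depth(c,uv,d[v,u].ravel())
k=P[P[:,2]>.076].mean(0); print("key",k,L(k)*1e3); rr=np.hypot(*(P[:,:2]-k[:2]).T)
for a in range(0,30,3):
    q=(rr*1e3>=a)&(rr*1e3<a+3); print(a,np.percentile(P[q,2],[5,50,95]).round(4))
```

```text
deck front corners L [[-139.05956232  -78.46741364]
 [-139.38760476   79.18885725]]
pad dot [[-101.05187181  -29.18326964]]
walltop 505 [[-121.5, -50.0], [-118.9, -49.7], [-85.9, -45.7], [-82.9, -13.7], [-82.4, -10.3]] 61.12829237167317
pad 1836 [[-121.6, -45.7], [-85.7, -1.3]] 33.54374870525362
290 30 [ 0.0096 -0.0057 -0.0111] [ 0.0108  0.007  -0.0087]
300 58 [ 0.0055 -0.0119 -0.0204] [ 0.011   0.0131 -0.0104]
310 66 [ 0.0055 -0.0128 -0.0284] [ 0.011   0.0141 -0.019 ]
320 70 [ 0.0058 -0.0129 -0.0358] [ 0.0111  0.0143 -0.0272]
330 72 [ 0.0058 -0.0128 -0.0435] [ 0.012   0.0139 -0.0343]
340 115 [ 0.0049 -0.0278 -0.0517] [ 0.0136  0.0289 -0.0394]
350 212 [ 0.0009 -0.0332 -0.0569] [ 0.0135  0.0345 -0.0399]
key [0.60713991 0.22383214 0.19604864] [[16.81866049 16.16214108]]
0 [0.0631 0.0656 0.0667]
3 [0.0634 0.0662 0.07  ]
6 [0.0644 0.0667 0.0701]
9 [0.0635 0.0663 0.0714]
12 [0.0617 0.0666 0.0714]
15 [0.026  0.0655 0.0772]
18 [0.025  0.0651 0.0796]
21 [0.025  0.066  0.0797]
24 [0.0255 0.0661 0.0792]
27 [0.0259 0.0661 0.0789]
```

```bash
python3 -c "
import cv2;i=cv2.imread('pics/w1.png')[170:340,220:450];cv2.imwrite('pics/w1c.png',cv2.resize(i,None,fx=3.4,fy=3.4,interpolation=2))"
```

```text
(no output)
```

View pics/w1c.png

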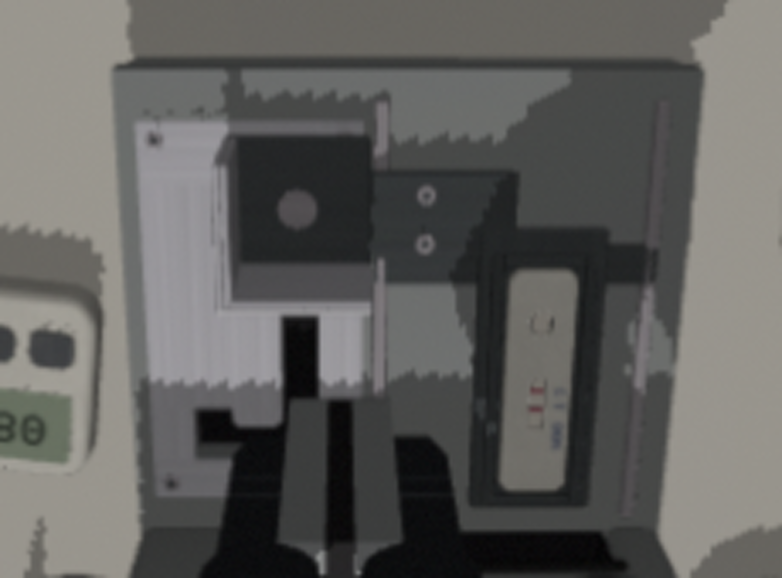

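Run:
```python
from h import *
c,d=load("w1"); T=np.array(optics.camera_model("wrist")["tool_from_camera"])
cc=(c[0],c[1],T); print(T.round(3).tolist())
for p in ([.011,0,.025],[.011,.0145,.025],[-.011,0,.025],[.011,0,0],[.011,0,-.01]): print(p,project(cc,[p]).round(1))
print(d[280:300,320].round(3), d[250:300:5,305].round(3))
```

```text
[[0.0, -0.95, -0.313, 0.08], [1.0, 0.0, 0.0, 0.001], [-0.0, -0.313, 0.95, -0.146], [0.0, 0.0, 0.0, 1.0]]
[0.011, 0, 0.025] [[318.2 258.8]]
[0.011, 0.0145, 0.025] [[345.2 258.8]]
[-0.011, 0, 0.025] [[318.3 295.4]]
[0.011, 0, 0] [[318.1 278.8]]
[0.011, 0, -0.01] [[318.  288.5]]
[0.339 0.339 0.338 0.339 0.339 0.339 0.339 0.153 0.152 0.151 0.15  0.15
 0.149 0.147 0.147 0.146 0.146 0.145 0.143 0.142] [0.313 0.302 0.295 0.342 0.346 0.348 0.349 0.352 0.15  0.145]
```

Run:
```python
from h import *
c,im,d=snap("scene","s1")
t=r.read_state()["eef_pos"]
pts=[t+[0,0,.05],t,t-[0,0,.025]]
uv=project(c,pts); print(uv)
o=uv[1].astype(int); x0,y0=max(o[0]-100,0),max(o[1]-110,0)
i=im[y0:y0+180,x0:x0+200,::-1].copy()
for p in uv[1:]: cv2.circle(i,tuple((p-[x0,y0]).astype(int)),1,(0,0,255),-1)
cv2.imwrite("pics/s1c.png",cv2.resize(i,None,fx=3.3,fy=3.3,interpolation=0))
```

```text
[[342.86634414 176.29743581]
 [342.45775694 203.50866813]
 [342.26563182 216.28950806]]
```

View pics/s1c.png

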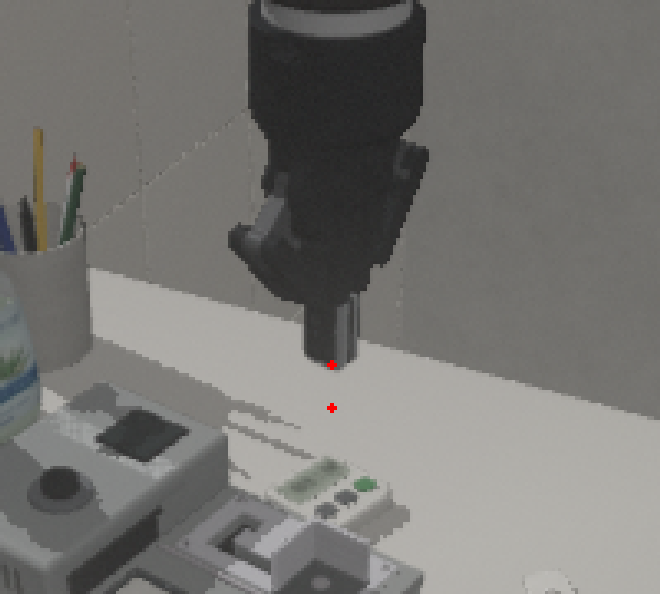

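The scene view shows the visible fingertips ending near the TCP (upper dot), not 25 mm below it (lower dot). The wrist depth agrees, so I'll find the tip height by a gentle guarded touch on the pad.

Run:
```python
from h import *
X,Y=-.104,-.026
r.move_straight(W(X,Y,.095),Q,speed=.15)
s=r.read_state(); print(s["time_s"],s["contact_force"])
hit=r.move_straight(W(X,Y,.022),Q,speed=.04,max_force=4)
s=r.read_state(); print(hit,s["time_s"],s["eef_pos"],L(s["eef_pos"])*1e3,s["contact_force"])
```

```text
3.375 [-0.05980487 -0.09953129 -0.16061244]
True 4.8167 [0.48110038 0.2010809  0.03050622] [[-104.11003805  -26.02591686]] [-1.52272835  0.152396    7.18406099]
```

Contact came at TCP z 0.0305 against a pad height of 0.033, so the tip is actually about level with the TCP. Next I raise 10 mm and push in.

```bash
python3 - <<'E'
from h import *
def rep(t):
    s=r.read_state(); f=s["contact_force"]; print(t,round(s["time_s"],2),(L(s["eef_pos"])*1e3).round(2)[0],s["eef_pos"][2].round(4),"F reader",(f[:2]@ex).round(2),(f[:2]@ey).round(2),f[2].round(2))
    return L(s["eef_pos"])[0]
z=.042
r.move_straight(W(-.104,-.026,z),Q,speed=.05); rep("up")
print(r.move_straight(W(-.060,-.026,z),Q,speed=.06,max_force=14)); rep("mid")
print(r.move_straight(W(-.016,-.026,z),Q,speed=.04,max_force=11)); rep("in")
snap("top","t2")
E
python3 -c "
import cv2;i=cv2.imread('pics/t2.png')[110:290,240:400];cv2.imwrite('pics/t2c.png',cv2.resize(i,None,fx=3.3,fy=3.3,interpolation=2))"
```

```text
up 5.22 [-103.82  -25.94] 0.0423 F reader 0.07 -0.29 -0.02
False
mid 6.1 [-60.25 -26.07] 0.0418 F reader -3.51 0.08 -0.61
True
in 7.05 [-22.28 -26.36] 0.0411 F reader -4.16 0.62 3.44
```

```bash
cat >> h.py <<'E'
def rep(t):
    s=r.read_state(); f=s["contact_force"]; print(t,round(s["time_s"],2),(L(s["eef_pos"])*1e3).round(2)[0],s["eef_pos"][2].round(4),"F reader",(f[:2]@ex).round(2),(f[:2]@ey).round(2),f[2].round(2))
    return L(s["eef_pos"])[0]
E
python3 - <<'E'
from h import *
r.hold(.2); rep("settled")
print(r.move_straight(W(-.015,-.026,.042),Q,speed=.01,max_force=6)); rep("in"); r.hold(.2); rep("held")
E
```

```text
settled 7.3 [-22.87 -26.42] 0.0406 F reader -4.7 0.78 3.31
True
in 7.79 [-22.38 -26.58] 0.0401 F reader -4.72 0.28 3.45
held 7.99 [-22.91 -26.64] 0.0398 F reader -4.32 -0.16 3.55
```

Run:
```python
from h import *
c,im,d=snap("scene","s2")
i=im[170:330,200:400,::-1]
c,im2,d=snap("wrist","w2")
a=cv2.resize(i,(600,480),interpolation=2)
cv2.imwrite("pics/s2c.png",a)
```

```text
(no output)
```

View pics/s2c.png

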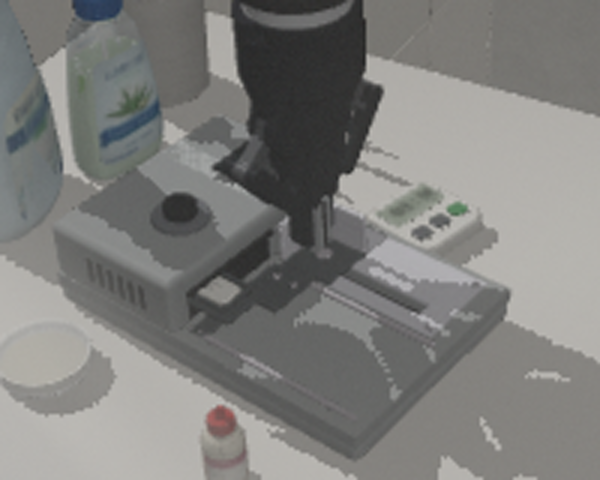

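View pics/w2.png

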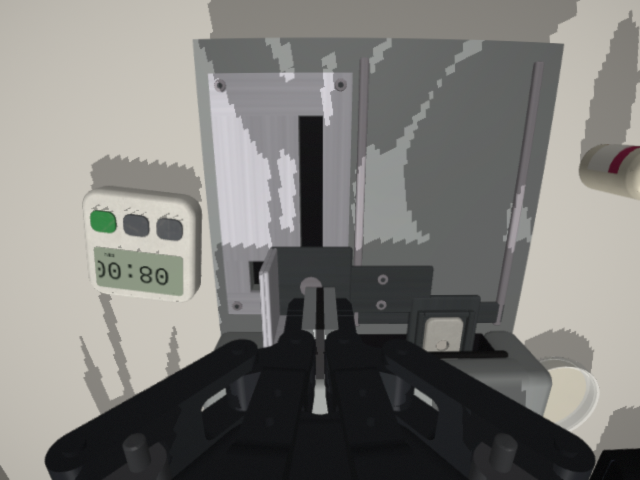

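The tray is nearly in, with the pad front edge at about row 248 and the pin dot at (311,286). I'll measure the tray's x.

Run:
```python
from h import *
c,d=load("w2")
print("front L",L(at_z(c,[[277,248],[352,248]],.033))*1e3,"dot",L(at_z(c,[[311,286]],.033))*1e3)
c1,d1=load("w1")
g=1e3
print("before front", L(at_z(c1,[[289,209.5],[329,209.5]],.033))*g)
print("deck front now",L(at_z(c,[[196,40],[563,44]],.026))*g)
v,u=np.mgrid[230:330,250:370]; uv=np.c_[u.ravel(),v.ravel()]; P=at_depth(c,uv,d[v,u].ravel()); l=L(P)*g; m=(abs(P[:,2]-.033)<.003)&(l[:,1]<-20)&(l[:,0]<-25); print(np.percentile(l[m],[.5,2,50],axis=0))
```

```text
front L [[-46.67731708 -46.19716999]
 [-46.73111465 -10.49304247]] dot [[-26.8222802  -30.14377428]]
before front [[-121.50357418  -46.27449189]
 [-121.53362799   -9.90783058]]
deck front now [[-138.01163064  -78.68836207]
 [-138.26190525   80.01297935]]
[[-47.46284821 -48.22356243]
 [-47.22582236 -46.31408151]
 [-37.47445429 -33.97881685]]
```

Run:
```python
from h import *
print(r.move_straight(W(-.010,-.0266,.043),Q,speed=.02,max_force=14)); a=rep("in"); r.hold(.15); a=rep("held")
```

```text
True
in 8.52 [-22.48 -27.21] 0.0395 F reader -6.01 0.01 2.92
held 8.67 [-22.73 -27.24] 0.0393 F reader -5.02 -0.97 4.74
```

Run:
```python
from h import *
print(r.move_straight(W(-.0205,-.034,.042),Q,speed=.02,max_force=18)); rep("a")
print(r.move_straight(W(-.0205,-.066,.042),Q,speed=.025,max_force=16)); rep("b"); r.hold(.1); rep("held")
snap("wrist","w3")
```

```text
False
a 9.2 [-22.17 -34.73] 0.0405 F reader -5.74 -1.62 -3.27
True
b 10.22 [-22.52 -59.42] 0.0409 F reader -4.09 3.7 5.61
held 10.32 [-22.76 -59.38] 0.0409 F reader -3.44 3.74 5.49
```

View pics/w3.png

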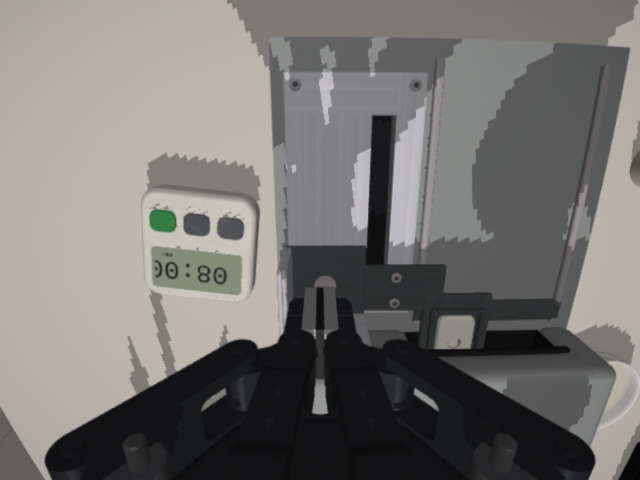

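It went round the corner: the tray sits fully right, at the predicted -59 mm. Now I let go straight back, lift and look.

Run:
```python
from h import *
r.move_straight(W(-.034,-.0592,.042),Q,speed=.03); rep("back")
r.move_straight(W(-.036,-.054,.042),Q,speed=.05); rep("off")
r.move_straight(W(-.040,-.054,.10),Q,speed=.12); 
r.move_straight(W(-.090,-.03,.17),Q,speed=.2); rep("up")
c,im,d=snap("wrist","w4")
```

```text
back 10.89 [-33.74 -59.26] 0.0421 F reader -0.33 1.93 0.26
off 11.15 [-35.83 -53.83] 0.042 F reader -0.31 0.53 0.13
up 12.38 [-90.05 -30.23] 0.1692 F reader -0.44 -0.01 0.08
```

View pics/w4.png

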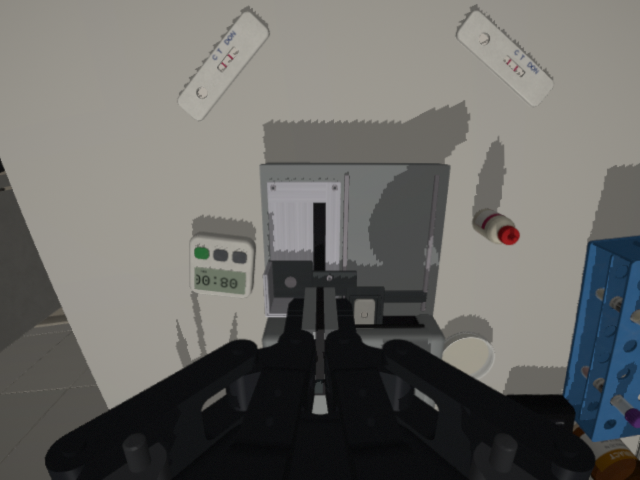

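Run:
```python
from h import *
c,d=load("w4"); g=1e3
print("dot",L(at_z(c,[[291,283]],.033))*g,"front",L(at_z(c,[[273,261],[311,263]],.033))*g,"deck",L(at_z(c,[[262,164],[449,164]],.026))*g)
v,u=np.mgrid[235:300,262:300]; uv=np.c_[u.ravel(),v.ravel()]; P=at_depth(c,uv,d[v,u].ravel()); l=L(P)*g; m=(abs(P[:,2]-.0335)<.002); print(m.sum(),np.percentile(l[m],[.5,2,50,98],axis=0))
c,d=load("top0"); v,u=np.mgrid[138:178,277:317]; uv=np.c_[u.ravel(),v.ravel()]; P=at_depth(c,uv,d[v,u].ravel()); m=(abs(P[:,2]-.0787)<.0025); k=P[m].mean(0); print("key",m.sum(),k,L(k)*g); rr=np.hypot(*(P[:,:2]-k[:2]).T)*g
for a in range(0,24,3):
    q=(rr>=a)&(rr<a+3); print(a,np.percentile(P[q,2],[5,50,95]).round(4))
```

```text
dot [[-32.70039762 -55.49082556]] front [[-54.26092405 -70.95930665]
 [-52.38964555 -37.14740875]] deck [[-138.57451846  -77.62122059]
 [-139.08131281   79.07815659]]
1031 [[-55.10854386 -73.42409231]
 [-54.77613571 -72.11317051]
 [-37.94769639 -60.31068624]
 [-18.65731311 -48.15248602]]
key 117 [0.63208543 0.22904752 0.07856831] [[40.64118895 25.21565179]]
0 [0.077  0.0789 0.0798]
3 [0.0767 0.079  0.0812]
6 [0.0766 0.0791 0.0819]
9 [0.0679 0.0765 0.0805]
12 [0.0673 0.0699 0.0733]
15 [0.0671 0.0702 0.0725]
18 [0.0637 0.0668 0.07  ]
21 [0.0638 0.0662 0.0685]
```

Run:
```python
from h import *
r.move_straight(W(.0405,.0253,.15),Q,speed=.2); rep("over key")
c,im,d=snap("wrist","w5")
i=im[:,:,::-1]; cv2.imwrite("pics/w5b.png",i)
```

```text
over key 13.3 [39.92 24.77] 0.1491 F reader -0.98 -0.42 -0.12
```

View pics/w5b.png

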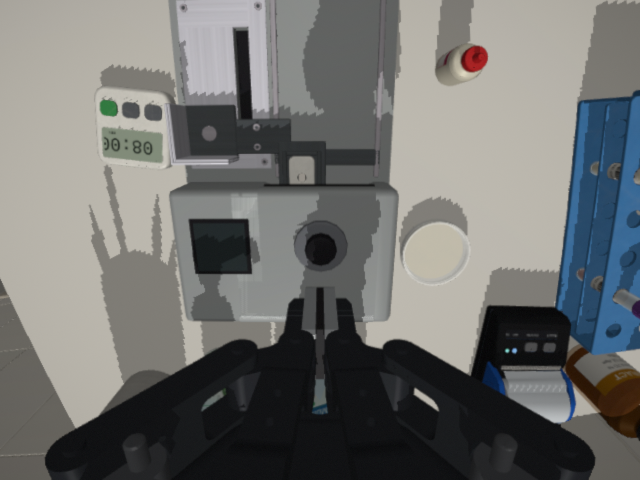

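Everything stands in place, and the tray's pin dot is clear at (209,133) with the key at (321,248). I'll check the dot against the seat (-36,-56), then press if it agrees.

Run:
```python
from h import *
c,d=load("w5"); g=1e3
dot=L(at_z(c,[[209,133]],.033))[0]; key=L(at_z(c,[[321,247]],.08))[0]
print("dot",dot*g,"key",key*g,"hood back/front L",L(at_z(c,[[185,318],[388,318]],.066))*g, "hood front edge",L(at_z(c,[[172,187],[398,187]],.066))*g,"pad front",L(at_z(c,[[175,105],[236,105]],.033))*g)
if abs(dot[0]+.036)<.003 and abs(dot[1]+.056)<.003 and np.hypot(*(key-[.0405,.0253]))<.004:
    k=(key+[.0405,.0253])/2
    r.move_straight(W(*k,.09),Q,speed=.15); rep("above")
    print(r.move_straight(W(*k,.064),Q,speed=.02,max_force=18)); rep("down"); r.hold(.2); rep("held")
```

```text
dot [-34.62362528 -56.44705395] key [38.02761799 26.40827246] hood back/front L [[101.56393592 -78.67895645]
 [101.05359791  78.01254198]] hood front edge [[-1.66856529e-01 -7.48856627e+01]
 [ 7.10194090e-02  7.83729920e+01]] pad front [[-54.6482191  -79.76188662]
 [-54.02813188 -34.99940221]]
above 13.9 [39.45 25.98] 0.0909 F reader -0.05 -0.86 1.08
True
down 14.82 [39.23 25.84] 0.0718 F reader -0.5 0.09 4.77
held 15.03 [39.23 25.86] 0.0718 F reader -1.7 -1.26 6.04
```

Run:
```python
from h import *
p=r.read_state()["eef_pos"]; q=p.copy(); q[2]=.064
print(r.move_straight(q,Q,speed=.01,max_force=14)); rep("down2"); r.hold(.3); rep("held")
q[2]=.079; r.move_straight(q,Q,speed=.02); rep("release"); q[2]=.15; r.move_straight(q,Q,speed=.15); rep("up")
r.move_straight(W(-.11,.03,.22),Q,speed=.25); r.hold(.2)
c,im,d=snap("wrist","w6"); rep("end")
c,im,d=snap("top","t6")
v,u=np.mgrid[138:178,277:317]; P=at_depth(c,np.c_[u.ravel(),v.ravel()],d[v,u].ravel()); m=(P[:,2]>.0735)&(P[:,2]<.085); print("key z",m.sum(),np.median(P[m,2]))
cv2.imwrite("pics/w6b.png",np.hstack([optics.get_image("scene")[0][190:350,180:400,::-1].repeat(2,0).repeat(2,1),im[110:270,230:400,::-1].repeat(2,0).repeat(2,1)]))
```

```text
True
down2 15.38 [39.24 25.85] 0.0718 F reader -1.11 -0.2 5.33
held 15.68 [39.23 25.85] 0.0718 F reader -0.69 -0.33 6.19
release 16.23 [39.   25.79] 0.0786 F reader 0.26 -0.13 0.25
up 16.86 [38.76 25.67] 0.1492 F reader -0.22 0.52 -0.6
end 17.92 [-109.36   29.68] 0.219 F reader -0.08 -0.08 0.19
key z 60 0.07856654880681169
```

View pics/w6b.png

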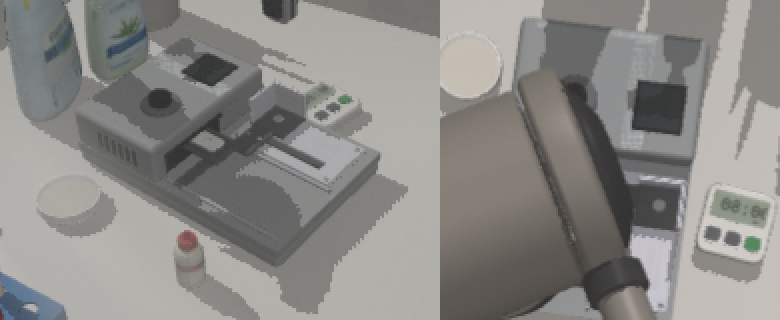

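```bash
python3 -c "
from h import *
r.finish_job()"
```

```text
the job is handed in; nothing more can be done
```

The tray is locked and the start key was pressed and released. I handed the job in at about 18 s of the 42 s, with the arm clear. `finish_job` gave no verdict.

**Tray:** With the closed fingertip in the tab corner, I pushed the tray in to the far stop, then right to the end of the cross leg, and backed off so the spring seated the pin. Before pressing the key, I measured the pin dot at reader (-34.6, -56.4) mm. The seat should be at about (-36, -56), so this is within camera error. An earlier, partly hidden view put the dot at x -32.7 mm, but the pad's front edge, about 7.5 mm back from its position at the stop, agrees with the pin being seated.

**Key:** I pressed it to a hard stop twice without letting it up, both times at TCP z 0.0718 m with about 6 N, which is roughly 5 mm of travel. After release, its top measured 0.0786 m, the same as before the press.

**Other items:** In the last picture, the timer, bottle and dish look to be where they stood, by eye only. The fingertip never went near the cassette.

**What disagreed:** The fingertips ended about level with the TCP, not 25 mm ahead as stated. Cameras and a light touch on the tray pad both showed this, so I used the measured value. I also needed a few repeated pushes at the far stop, because the force limit ended each push there.

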